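# Sweep the used ring cutters into the wash-up tray

### The job

Sweep the three steel ring cutters across the counter into the green-floored wash-up tray through its open side, so that each stands wholly inside and none sticks out. Only push them along the counter with the fingers: never pick up, lift or tip them. Leave the piping nozzles, tape roll, small bowl and thermometer where they are, and finish with the hand clear.

Things in the scene. Friction and masses are not known exactly. Their poses are not given: they have to be found in the camera images.
- tray: Three-sided aluminium tray, green floor, fixed to the counter. Inside 240 mm (its x) by 180 mm (its y); walls 5 mm thick, 29 mm high. Its -y side is wholly open, no sill: the floor is flush with the counter. There the side walls flare out 24 mm further. Origin: centre of the floor; y -90 mm is the mouth (front edge of the green floor), y +90 mm the back wall; z up. Feet reach 34 mm outside the side walls.
- cutter_large: Loose steel ring cutter: an upright hollow ring open at top and bottom, 67 mm outside diameter, 28 mm high, wall about 2 to 4 mm, standing on the counter. Origin: centre of its underside, on the ring's axis; z up. Slides easily (about 50 g).
- cutter_small_a: Loose steel ring cutter: an upright hollow ring open at top and bottom, 53 mm outside diameter, 26 mm high, wall about 2 to 4 mm, standing on the counter. Origin: centre of its underside, on the ring's axis; z up. Slides easily (about 40 g).
- cutter_small_b: Loose steel ring cutter: an upright hollow ring open at top and bottom, 53 mm outside diameter, 26 mm high, wall about 2 to 4 mm, standing on the counter. Origin: centre of its underside, on the ring's axis; z up. Slides easily (about 40 g). The two small ones look alike.
- nozzle_small: Bystander: steel piping nozzle, a cone 27 mm wide at the foot and 36 mm high, standing loose. Origin: centre of its underside.
- nozzle_large: Bystander: steel piping nozzle, a cone 30 mm wide at the foot and 40 mm high, standing loose. Origin: centre of its underside.
- tape: Bystander: roll of beige tape lying flat, 96 mm across, 25 mm high, loose. Origin: centre of its underside.
- small_bowl: Bystander: small steel bowl with chocolate drops, 117 mm across, 45 mm high, loose. Origin: centre of its underside.
- thermometer: Bystander: red probe thermometer lying flat, 132 x 47 x 17 mm (long along its x), loose. Origin: centre of its underside.
Not all that is in view belongs to the job. Leave any red look-alike of the cutter_small_a alone.

How it is judged:
By the outcome, as a careful person would: the job done as asked, in the order asked, and still so for the second after the job is handed in, with the robot touching nothing.
It also fails if it takes over 67 s, if anything falls off the work surface, if the arm or the gripper's body presses on something with over 40 N, if the wrist force passes 120 N, or if a joint passes its speed limit or range.

### The arm

A 6-joint arm with a two-finger parallel gripper is mounted at the origin on a cart in front of the work surface, level with it; the furniture and walls round the work are solid. World frame = base frame: x ahead of the robot, y to its left, z up, the work surface at z = 0. Lengths are in m, angles in rad, forces in N, time in s.
With the tool pointing down it reaches from about 0.3 to 0.875 m from the base axis. Payload 6.4 kg.
Tool frame: the origin (TCP) lies at the very end of the fingers, on their centre line; the grasp point (between the pads) lies 19 mm behind it; z points along the fingers, y is the direction in which the jaws open and shut (so a half turn about z gives the same grasp; the last joint's range is limited). The gripper opens to 88 mm and grips with 3 to 60 N. Pads are 18 mm wide; open, the fingers measure 123 mm over their backs; the gripper's body (75 mm by 187 mm) begins 45 mm behind the grasp point.
Start: joints at [1.143, 0.181, 1.607, -0, 1.354, -0.206], TCP at [0.126, 0.561, 0.239] pointing down, gripper open.
Joint ranges: [-2.99, 2.99], [-0.89, 2.07], [0.3, 2.58], [-1.14, 4.28], [0, 2.63], [-3.12, 3.12]. Speed limits (rad/s): [2.57, 2.57, 3.01, 3.14, 3.14, 3.14].

### API

Orientations are given as a unit quaternion [x, y, z, w].
In Python, from plant import env gives the robot as it stands.
- The arm moves only by the shell command python3 -m pendant 'ROWS' [OPENING] [FORCE]. ROWS is JSON, a list of rows, each a list of 4 numbers: the shift along the tool's x, y, z in cm, then the turn about the tool's z in rad. In form: [[dx, dy, dz, roll], ...]. A call has exactly 10 rows; each row is the pose to reach, as a shift and turn from the pose commanded when the call began, along the tool's axes at that moment; what a row does not reach only later rows make up. A row lasts 1/10 s, in which the tool goes at most 50 mm and 8.59 degrees, less where a joint would pass 70% of its speed; a pose out of reach is approached as far as the arm can. A call with a gripper value outside its range is refused whole. OPENING is the closure, from -1 (fully open) to 1 (shut), set as the call begins (- or left out, the last holds). The fingers move at their own pace and stop on an object; FORCE is the grip in N (left out, the last holds). Time passes only in rows, so rows that repeat a pose let the fingers close, or fill a call up. It gives the time, the measured TCP pose, the force and the opening at its end, in the units of the state.
- env.state(): the state, without advancing time (a new reading comes with each control period).
- env.capture(name): name is "side" or "top"; returns (picture, depth): 384x512x3 uint8, red, green, blue; 384x512 float32, m along the optical axis (not along the pixel's ray), 0 where there is no reading.
- env.get_calibration(name): a dict with "mtx" (3x3 intrinsics, pixels), "k1" (the pictures are not rectified: a ray, as slopes to the right and down, at radius r is drawn at 1 + k1 r^2 times it, then the intrinsics apply), "rvec" (rotation vector, rad) and "tvec" (3), from world to camera coordinates, as OpenCV has them. Camera axes: x right, y down, z forward; pixel columns grow to the right and rows downward; lengths in m; the calibration is good to about 2 mm. A picture is of the moment at which its call begins. get_calibration takes no time and is no camera call.
- env.close_job(): hands the job in, once; it reports no verdict.
The state is a dict: "clock": time; "joint_pos": joint angles; "joint_velocities": joint speeds; "tau": joint torques, N m; "eef_pos": TCP position; "tcp_rot": TCP orientation; "wrist_force": force on the tool from outside, world axes, zero at the start; "torque": the same for the moment, N m; "width": finger opening in m.
Only numpy, scipy, OpenCV 4.12 (cv2) and the standard library are available. Lean on these libraries where they do the work, as an engineer would, in place of code of your own. Each camera call takes 0.05 s, during which the arm holds its last target.

## Working session

There is one attempt and no reset: what is moved stays moved. The work goes in short steps, Python scripts to look and compute and a shell command to move; the robot and the scene stay as the last step left them, time stands still between calls to the robot, and variables do not carry over. Pictures are saved under pics/ and viewed, and the job is handed in when it is done.

```bash
mkdir -p pics; ls; cat > h.py <<'E'
import numpy as np, cv2
from plant import env
def cal(n):
    c=env.get_calibration(n); return np.array(c["mtx"],float),float(c["k1"]),cv2.Rodrigues(np.array(c["rvec"],float))[0],np.array(c["tvec"],float).ravel()
def ray(n,u,v):
    K,k1,R,t=cal(n)
    d=np.array([k1,0,0,0,0.])
    p=cv2.undistortPoints(np.array([[[u,v]]],float),K,d)[0,0]
    return -R.T@t, R.T@np.array([p[0],p[1],1.])
def plane(n,u,v,z):
    o,d=ray(n,u,v); s=(z-o[2])/d[2]; return (o+s*d)[:2]
def proj(n,P):
    K,k1,R,t=cal(n)
    return cv2.projectPoints(np.array(P,float).reshape(-1,1,3),cv2.Rodrigues(R)[0],t,K,np.array([k1,0,0,0,0.]))[0][:,0]
def snap(n,f):
    im,d=env.capture(n); cv2.imwrite(f"pics/{f}.png",cv2.cvtColor(im,cv2.COLOR_RGB2BGR)); np.save(f"pics/{f}.npy",d); return im,d
E
python3 - <<'E'
from h import *
snap("top","top0");snap("side","side0")
s=env.state()
print({k:np.round(v,3) for k,v in s.items()})
for n in("top","side"):
    K,k,R,t=cal(n);print(n,-R.T@t,k)
E
```

```text
pics
{'clock': np.float64(0.1), 'joint_pos': array([ 1.143,  0.181,  1.608, -0.   ,  1.354, -0.206]), 'joint_velocities': array([ 0.   , -0.002, -0.002,  0.001, -0.001,  0.   ]), 'tau': array([ 1.0000e-03, -4.3482e+01, -3.4269e+01,  7.0000e-02,  3.4000e-02,
       -0.0000e+00]), 'eef_pos': array([0.126, 0.56 , 0.238]), 'tcp_rot': array([ 0.111,  0.994, -0.001, -0.   ]), 'wrist_force': array([-0.164,  0.544, -0.825]), 'torque': array([ 0.001,  0.01 , -0.032]), 'width': np.float64(0.088)}
top [ 0.36320826 -0.0081322   1.05838067] -0.0027866211720742814
side [ 0.41702506 -0.79272819  0.4414491 ] -0.026334142866377357
```

View pics/top0.png

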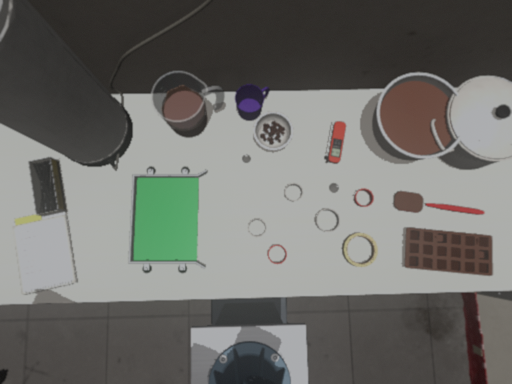

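View pics/side0.png

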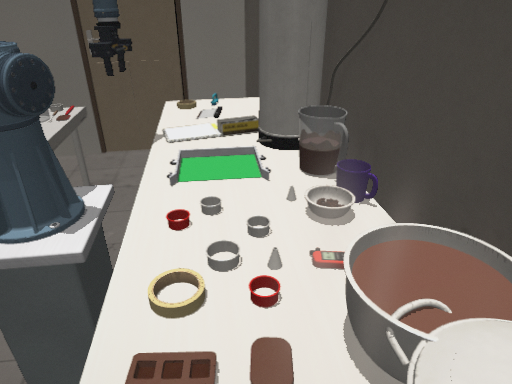

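```bash
python3 - <<'E'
from h import *
im=cv2.imread("pics/top0.png")
print(proj("top",[[.126,.56,.24],[0,0,0],[.4,0,0],[.4,.3,0]]))
c=im[110:280,110:390]
cv2.imwrite("pics/crop0.png",cv2.resize(c,None,fx=2.8,fy=2.8,interpolation=cv2.INTER_CUBIC))
# green
hsv=cv2.cvtColor(im,cv2.COLOR_BGR2HSV)
m=cv2.inRange(hsv,(50,120,60),(75,255,255))
cn=max(cv2.findContours(m,0,2)[0],key=cv2.contourArea)
q=cv2.boxPoints(cv2.minAreaRect(cn));ap=cv2.approxPolyDP(cn,5,True)[:,0]
print("green",[(p,plane("top",*p,0).round(4)) for p in ap])
# nonwhite blobs on the counter
g=cv2.cvtColor(im,cv2.COLOR_BGR2GRAY)
bg=cv2.medianBlur(g,31)
m=((bg.astype(int)-g>12)).astype(np.uint8)*255
m[:, :208]=0; m[:100]=0; m[290:]=0
for cn in cv2.findContours(m,0,2)[0]:
    a=cv2.contourArea(cn)
    if a<30: continue
    (u,v),r=cv2.minEnclosingCircle(cn)
    print(round(u,1),round(v,1),round(r,1),plane("top",u,v,0.013).round(4), "fill",round(a/(3.14*r*r),2))
E
```

```text
[[-19.37052822 369.56212108]
 [249.23551513 383.92144598]
 [245.90699074 235.44022798]
 [140.93259081 238.05204705]]
green [(array([138, 179], dtype=int32), array([0.5719, 0.3119])), (array([136, 229], dtype=int32), array([0.4261, 0.3146])), (array([147, 244], dtype=int32), array([0.3827, 0.2824])), (array([163, 237], dtype=int32), array([0.4014, 0.2371])), (array([164, 243], dtype=int32), array([0.3843, 0.2341])), (array([182, 219], dtype=int32), array([0.4517, 0.183 ])), (array([182, 203], dtype=int32), array([0.4981, 0.1832])), (array([176, 202], dtype=int32), array([0.5014, 0.2006])), (array([184, 199], dtype=int32), array([0.5097, 0.1774])), (array([178, 195], dtype=int32), array([0.5218, 0.1949])), (array([183, 187], dtype=int32), array([0.5451, 0.1804])), (array([175, 190], dtype=int32), array([0.5368, 0.2037])), (array([176, 179], dtype=int32), array([0.5693, 0.2009]))]
469.5 266.5 5.7 [ 0.2969 -0.6274] fill 0.67
455.0 265.5 6.0 [ 0.3007 -0.5866] fill 0.6
485.3 268.0 9.8 [ 0.2917 -0.6719] fill 0.59
441.1 264.1 5.7 [ 0.3057 -0.5476] fill 0.66
427.5 263.0 6.1 [ 0.3096 -0.5095] 
[... 505 characters left out ...]
9 9.3 [ 0.4228 -0.0301] fill 0.16
326.6 219.5 12.9 [ 0.439  -0.2315] fill 0.88
438.4 203.7 46.5 [ 0.4765 -0.5573] fill 0.13
362.5 197.9 10.9 [ 0.4988 -0.3388] fill 0.81
292.7 191.8 9.7 [ 0.5213 -0.138 ] fill 0.24
333.6 187.3 5.3 [ 0.5318 -0.2568] fill 0.81
246.0 158.0 4.5 [ 0.6245 -0.0054] fill 0.84
474.5 156.5 36.5 [ 0.6138 -0.6782] fill 0.14
268.5 141.0 17.0 [ 0.6743 -0.0728] fill 0.07
334.5 142.0 22.7 [ 0.6669 -0.2674] fill 0.36
272.8 130.2 18.0 [ 0.707  -0.0865] fill 0.75
501.0 111.5 10.3 [ 0.7504 -0.7745] fill 0.7
219.1 106.9 6.6 [0.7828 0.0712] fill 0.6
447.0 123.5 23.5 [ 0.7165 -0.6072] fill 0.06
395.5 130.0 40.0 [ 0.6997 -0.4512] fill 0.13
249.0 106.4 14.5 [ 0.7824 -0.018 ] fill 0.31
```

View pics/crop0.png

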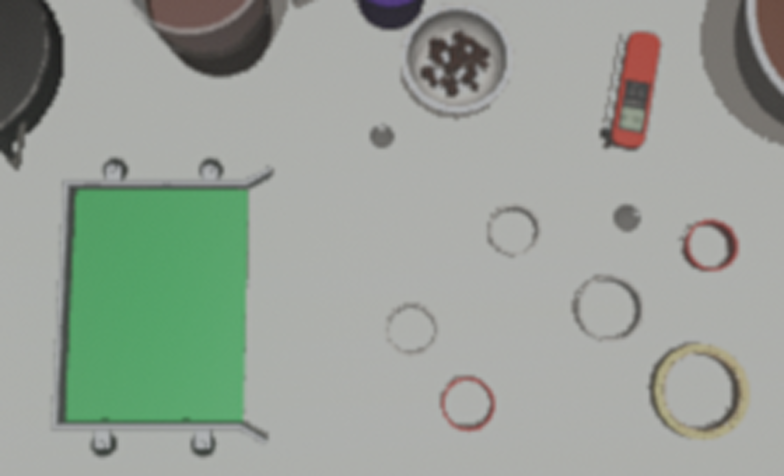

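```bash
python3 - <<'E'
from h import *
im=cv2.imread("pics/top0.png");g=cv2.cvtColor(im,cv2.COLOR_BGR2GRAY)
bg=cv2.medianBlur(g,31).astype(int)
for n,(u,v) in dict(A=(256.8,227.1),B=(293.2,192.5),L=(326.6,219.8),red=(276.8,254),nozS=(246,158),nozL=(333.6,187.5)).items():
    w=17; y0,x0=int(v)-w,int(u)-w
    m=((bg-g)[y0:y0+2*w,x0:x0+2*w]>6)
    yy,xx=np.nonzero(m); 
    k=np.hypot(xx+x0-u,yy+y0-v)<15; P=np.c_[xx+x0,yy+y0][k].astype(np.float32)
    (cu,cv_),r=cv2.minEnclosingCircle(P)
    print(n,round(cu,1),round(cv_,1),round(r,1),plane("top",cu,cv_,.013).round(4))
print("tray",[plane("top",110+a/2.8,110+b/2.8,0).round(4) for a,b in((249,187),(243.5,421),(75,187),(65,421))])
# side check via saturation/depth
im=cv2.imread("pics/side0.png");cv2.imwrite("pics/s0c.png",cv2.resize(im[180:310,140:340],None,fx=4,fy=4,interpolation=cv2.INTER_CUBIC))
E
```

```text
A 256.5 226.9 9.8 [ 0.423  -0.0306]
B 292.6 191.9 10.1 [ 0.5211 -0.1377]
L 326.7 219.2 13.2 [ 0.4399 -0.2317]
red 276.5 253.5 11.0 [ 0.3469 -0.085 ]
nozS 246.0 158.0 5.1 [ 0.6245 -0.0054]
nozL 333.4 187.4 5.6 [ 0.5314 -0.2564]
tray [array([0.5744, 0.1339]), array([0.3332, 0.1403]), array([0.5786, 0.3156]), array([0.3378, 0.3206])]
```

View pics/s0c.png

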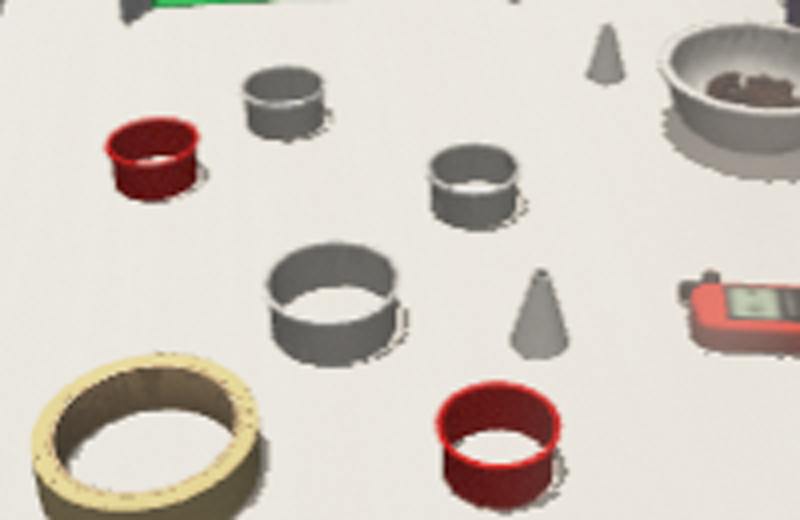

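```bash
python3 -m pendant '[[-3.6,-2.1,0,0.15],[-7.2,-4.2,0,0.3],[-10.8,-6.4,0,0.45],[-14.4,-8.6,0,0.6],[-18,-10.8,0,0.75],[-21.6,-12.9,0,0.9],[-25.2,-15,0,1.05],[-28.8,-17.2,0,1.2],[-32.4,-19.3,0,1.35],[-32.4,-19.3,0,1.35]]' 0 20; python3 -c "
from h import *
s=env.state();print(s['eef_pos'],s['tcp_rot'],s['joint_pos'],s['width'])"
```

```text
clock: 1.1
eef_pos: [0.4031, 0.2982, 0.2385]
tcp_rot: [0.711, 0.704, -0.0, 0.001]
wrist_force: [0.1, 0.3, 0.3]
width: 0.044
[0.40307419 0.29824367 0.23847495] [ 7.10562890e-01  7.03633351e-01 -1.43161604e-04  6.82601210e-04] [ 4.00747000e-01  1.45939511e-02  1.78840873e+00 -1.41205434e-03
  1.33835006e+00  4.10872003e-01] 0.04397363756985928
```

```bash
python3 -m pendant '[[-4,0.5,0,0],[-8.5,1,0,0],[-13,1.5,1,0],[-17.5,2,2,0],[-22,2.4,4,0],[-26.5,2.4,6,0],[-31,2.4,8,0],[-35,2.4,11,0],[-37.3,2.4,14,0],[-37.3,2.4,15,0]]' 0; python3 - <<'E'
from h import *
s=env.state();print(s['eef_pos'],s['tcp_rot'],s['width'])
snap("top","top1");im,_=snap("side","side1")
cv2.imwrite("pics/s1.png",cv2.resize(cv2.cvtColor(im,4)[120:320,120:370],None,fx=3,fy=3,interpolation=cv2.INTER_CUBIC))
E
```

```text
clock: 2.1
eef_pos: [0.422, -0.0725, 0.0862]
tcp_rot: [0.708, 0.706, -0.001, -0.002]
wrist_force: [0.2, -0.3, 0.3]
width: 0.0445
[ 0.42195249 -0.07253909  0.08622345] [ 0.70825264  0.705956   -0.00076256 -0.00193197] 0.044548608854539415
```

View pics/s1.png

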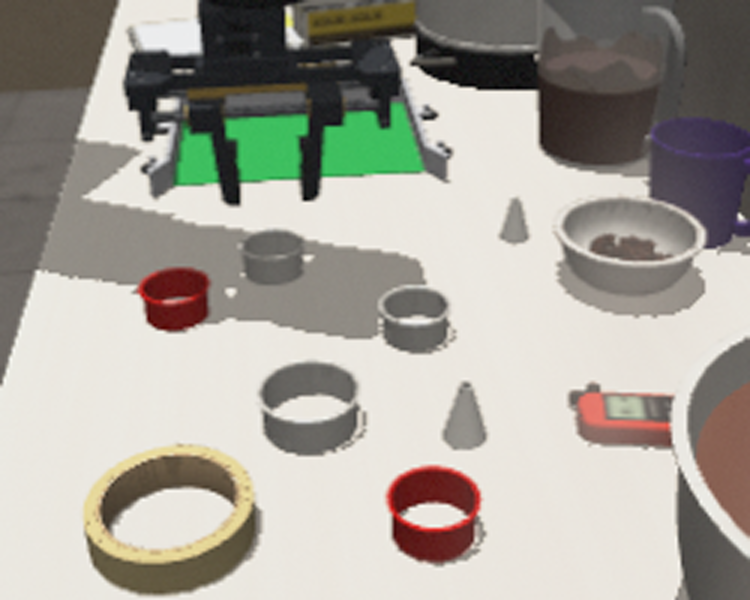

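```bash
python3 -m pendant '[[0,0,1.5,0],[0,0,3,0],[0,0,4.5,0],[0,0,5.5,0],[0,0,6.5,0],[0,0,7,0],[0,0,7.4,0],[0,0,7.7,0],[0,0,7.7,0],[0,0,7.7,0]]' 0; python3 - <<'E'
from h import *
s=env.state();print(s['eef_pos'],s['tcp_rot'],s['width'])
im,_=snap("side","side2")
cv2.imwrite("pics/s2.png",cv2.resize(cv2.cvtColor(im,4)[120:320,120:370],None,fx=3,fy=3,interpolation=cv2.INTER_CUBIC))
E
```

```text
clock: 3.2
eef_pos: [0.4239, -0.0718, 0.0119]
tcp_rot: [0.708, 0.707, 0.0, 0.0]
wrist_force: [-0.5, 0.6, 0.2]
width: 0.0442
[ 0.4238636  -0.07177799  0.01189156] [7.07525267e-01 7.06688035e-01 3.93711264e-05 1.24763464e-04] 0.04422571671082912
```

View pics/s2.png

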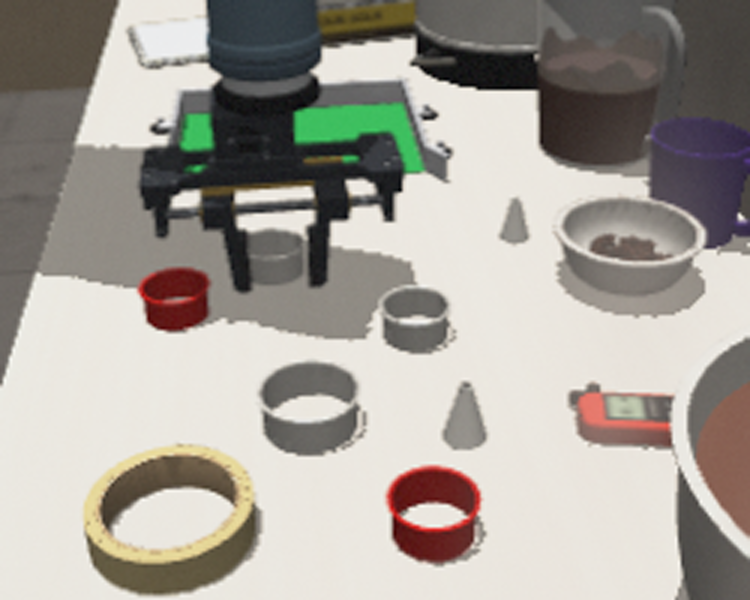

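```bash
python3 -m pendant '[[0,0,0.2,0],[0,0,0.4,0],[0,0,0.4,0],[0.5,0,0.4,0],[1,0,0.4,0],[1.7,0,0.4,0],[2.7,-0.1,0.4,0],[4,-0.2,0.4,0],[5.4,-0.3,0.4,0],[6.8,-0.5,0.4,0]]' 0.27; python3 - <<'E'
from h import *
s=env.state();print(s['eef_pos'],s['tcp_rot'],s['width'])
snap("side","side3");snap("top","top3")
a=cv2.imread("pics/side3.png");b=cv2.imread("pics/top3.png")
cv2.imwrite("pics/s3.png",np.hstack([cv2.resize(a[120:320,120:330],(400,380)),cv2.resize(b[110:310,130:340],(400,380))]))
E
```

```text
clock: 4.25
eef_pos: [0.4186, -0.0023, 0.0078]
tcp_rot: [0.707, 0.707, 0.0, 0.0]
wrist_force: [0.6, -0.7, 0.3]
width: 0.032
[ 0.41860346 -0.00227014  0.00776486] [7.07320037e-01 7.06893459e-01 4.72389030e-05 3.32749023e-05] 0.03198475534167629
```

View pics/s3.png

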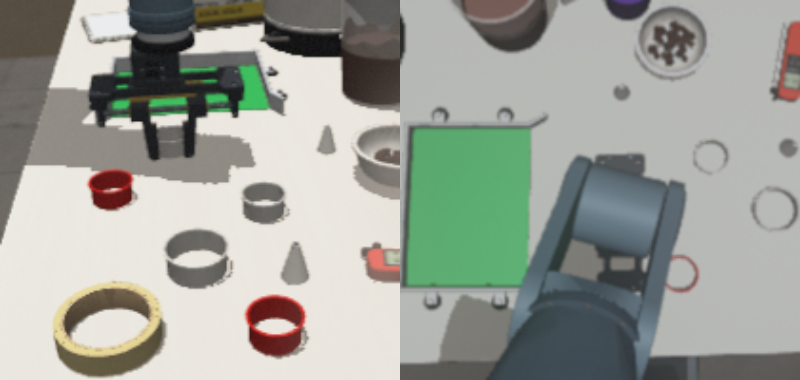

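The side view shows the ring standing upright between the two fingers (about (170,143)) and moving with them. I'll carry on pushing.

```bash
python3 -m pendant '[[1.4,-0.2,0,0],[2.8,-0.4,0,0],[4.2,-0.6,0,0],[5.6,-0.8,0,0],[7,-1,0,0],[8.4,-1.2,0,0],[9.8,-1.4,0,0],[11.2,-1.6,0,0],[12.6,-1.8,0,0],[14,-2,0,0]]' && python3 -m pendant '[[1.4,-0.2,0,0],[2.8,-0.4,0,0],[4.1,-0.6,0,0],[5.3,-0.8,0,0],[6.4,-1,0,0],[7.3,-1.1,0,0],[8,-1.2,0,0],[8.5,-1.2,0,0],[8.8,-1.2,0,0],[9,-1.2,0,0]]'
python3 - <<'E'
from h import *
snap("side","side4");snap("top","top4")
a=cv2.imread("pics/side4.png");b=cv2.imread("pics/top4.png")
cv2.imwrite("pics/s4.png",np.hstack([cv2.resize(a[120:320,120:330],(400,380)),cv2.resize(b[110:310,130:340],(400,380))]))
E
```

```text
clock: 5.35
eef_pos: [0.3989, 0.1369, 0.0078]
tcp_rot: [0.707, 0.707, 0.0, 0.0]
wrist_force: [0.8, -0.3, 0.6]
width: 0.0322
clock: 6.35
eef_pos: [0.3871, 0.2265, 0.0077]
tcp_rot: [0.707, 0.707, -0.0, 0.0]
wrist_force: [-0.3, -0.1, -0.4]
width: 0.0324
```

View pics/s4.png

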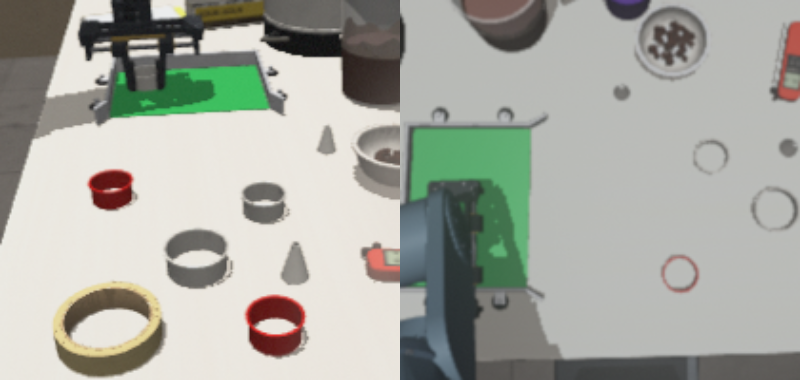

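```bash
python3 -m pendant '[[-1.2,0,0,0],[-2.5,0,0,0],[-3,0,-3,0],[-4,0,-7,0],[-8,2,-9,0],[-12.5,4,-9,0],[-17,6,-9,0],[-21.5,8,-9,0],[-26,10,-9,0],[-30,12,-9,0]]' && python3 -m pendant '[[-4,0.6,0,0],[-8,1,0,0],[-10.6,1.4,1,0],[-10.6,1.4,4,0],[-10.6,1.4,6,0],[-10.6,1.4,7.5,0],[-10.6,1.4,8.4,0],[-10.6,1.4,9,0],[-10.6,1.4,9,0],[-10.6,1.4,9,0]]'
python3 - <<'E'
from h import *
snap("side","side5");snap("top","top5")
a=cv2.imread("pics/side5.png");b=cv2.imread("pics/top5.png")
cv2.imwrite("pics/s5.png",np.hstack([cv2.resize(a[120:320,120:330],(400,380)),cv2.resize(b[110:310,130:340],(400,380))]))
E
```

```text
clock: 7.45
eef_pos: [0.5064, -0.0774, 0.0977]
tcp_rot: [0.708, 0.706, -0.0, 0.0]
wrist_force: [1.7, 1.1, 0.2]
width: 0.0322
clock: 8.45
eef_pos: [0.5211, -0.1799, 0.0084]
tcp_rot: [0.707, 0.707, 0.0, 0.001]
wrist_force: [-0.0, -0.0, -0.0]
width: 0.0321
```

View pics/s5.png

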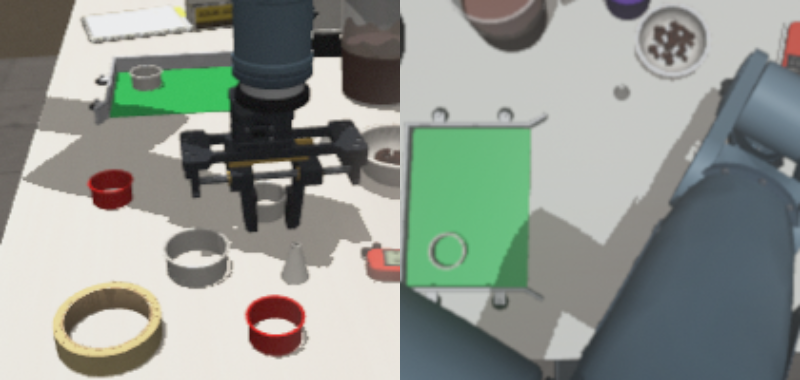

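A stands inside the tray, at about (448,251) in the right-hand panel. B is centred ahead of the fingers, so I'll push it now.

```bash
python3 -m pendant '[[0.4,0,0,0],[0.8,0,0,0],[1.3,0,0,0],[2,0,0,0],[3,0,0,0],[4.2,0,0,0],[5.6,0.1,0,0],[7,0.1,0,0],[8.4,0.2,0,0],[9.8,0.2,0,0]]' && python3 -m pendant '[[1.4,0,0,0],[2.8,0.1,0,0],[4.2,0.1,0,0],[5.6,0.2,0,0],[7,0.2,0,0],[8.4,0.2,0,0],[9.8,0.3,0,0],[11.2,0.3,0,0],[12.6,0.3,0,0],[14,0.3,0,0]]'
python3 - <<'E'
from h import *
snap("side","side6");snap("top","top6")
a=cv2.imread("pics/side6.png");b=cv2.imread("pics/top6.png")
cv2.imwrite("pics/s6.png",np.hstack([cv2.resize(a[120:320,120:330],(400,380)),cv2.resize(b[110:310,130:340],(400,380))]))
E
```

```text
clock: 9.55
eef_pos: [0.5228, -0.0803, 0.0077]
tcp_rot: [0.707, 0.707, 0.0, 0.0]
wrist_force: [0.3, -0.2, -1.5]
width: 0.0325
clock: 10.55
eef_pos: [0.5258, 0.0595, 0.0077]
tcp_rot: [0.707, 0.707, -0.0, -0.0]
wrist_force: [-0.3, -0.0, 0.6]
width: 0.0319
```

View pics/s6.png

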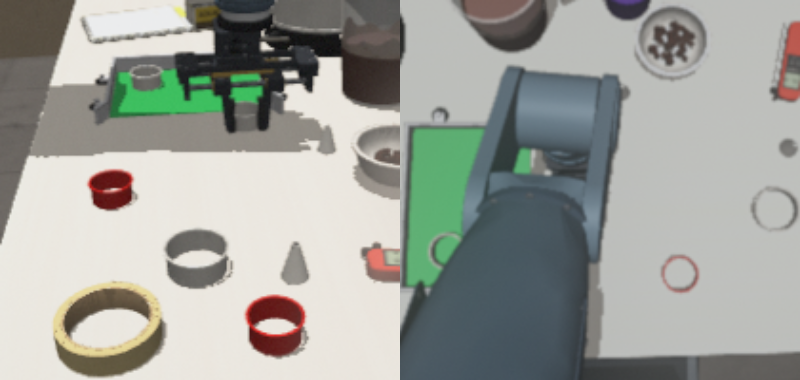

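```bash
python3 -m pendant '[[1.5,0.1,0,0],[3.1,0.2,0,0],[4.8,0.2,0,0],[6.6,0.3,0,0],[8.4,0.3,0,0],[10.2,0.4,0,0],[12,0.4,0,0],[13.4,0.4,0,0],[14.5,0.4,0,0],[15.3,0.4,0,0]]' && python3 -m pendant '[[0.5,0,0,0],[0.9,0,0,0],[1.2,0,0,0],[1.2,0,0,0],[0,0,0,0],[-1.5,0,0,0],[-2,0,-3,0],[-3,0,-7,0],[-7,-1,-9,0],[-11,-2,-9,0]]' && python3 -m pendant '[[-4,-1.2,0,0],[-8,-2,0,0],[-12.5,-3,0,0],[-17,-4,0,0],[-21.5,-5,0,0],[-26,-6,0,0],[-30,-6.5,0,0],[-34,-7,0,0],[-38,-7,0,0],[-38,-7,0,0]]' 0.1
python3 - <<'E'
from h import *
s=env.state();print(s['eef_pos'],s['tcp_rot'])
snap("side","side7");snap("top","top7")
a=cv2.imread("pics/side7.png");b=cv2.imread("pics/top7.png")
cv2.imwrite("pics/s7.png",np.hstack([cv2.resize(a[120:320,120:330],(400,380)),cv2.resize(b[110:310,130:340],(400,380))]))
E
```

```text
clock: 11.65
eef_pos: [0.5299, 0.2121, 0.0077]
tcp_rot: [0.707, 0.707, -0.0, 0.0]
wrist_force: [-1.0, -0.4, 0.7]
width: 0.0322
clock: 12.65
eef_pos: [0.5121, 0.0993, 0.1013]
tcp_rot: [0.707, 0.707, 0.002, 0.003]
wrist_force: [1.3, -0.7, -0.3]
width: 0.0317
clock: 13.65
eef_pos: [0.4385, -0.2846, 0.0984]
tcp_rot: [0.709, 0.705, -0.001, 0.002]
wrist_force: [0.7, 0.7, -0.0]
width: 0.0393
[ 0.43849747 -0.28455658  0.09843782] [ 7.09465589e-01  7.04737790e-01 -5.43251507e-04  1.71186011e-03]
```

View pics/s7.png

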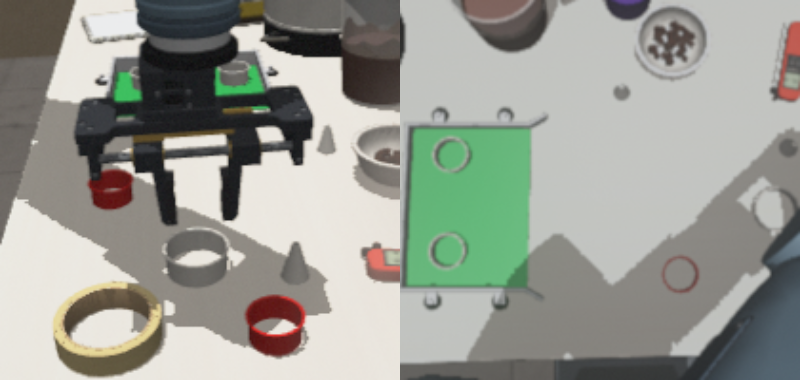

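Both small cutters stand inside the tray. The fingers are behind the large cutter, so I'll lower them next.

```bash
python3 -m pendant '[[0,0.1,2,0],[0,0.1,4,0],[0,0.1,5.5,0],[0,0.1,7,0],[0,0.1,8,0],[0,0.1,8.7,0],[0,0.1,9,0],[0,0.1,9,0],[0,0.1,9,0],[0,0.1,9,0]]'
python3 - <<'E'
from h import *
snap("side","side8")
a=cv2.imread("pics/side8.png")
cv2.imwrite("pics/s8.png",cv2.resize(a[150:320,120:330],None,fx=3,fy=3))
E
```

```text
clock: 14.75
eef_pos: [0.4409, -0.279, 0.0083]
tcp_rot: [0.707, 0.707, -0.0, 0.001]
wrist_force: [-0.4, -0.1, -0.4]
width: 0.0397
```

View pics/s8.png

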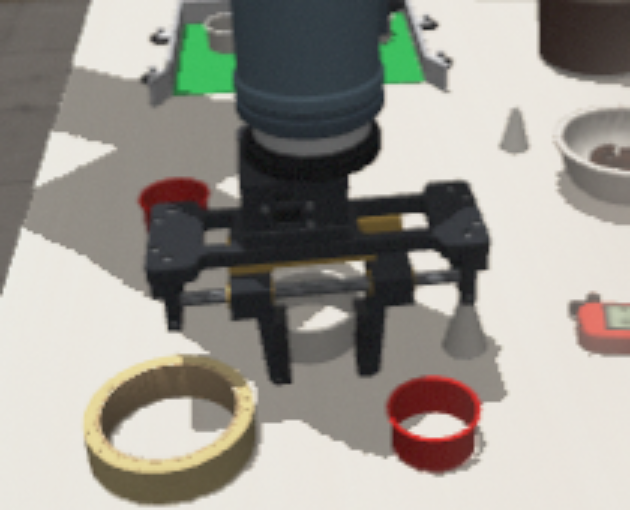

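```bash
python3 - <<'E'
from h import *
for y in(-.295,-.279,-.26): print(proj("side",[[.531,y,z] for z in(.04,.05,.06,.07,.08)]).round(1).tolist())
print(proj("side",[[.5314,-.2564,.04],[.44-.037,-.279,.008]]))
_,d=env.capture("side"); 
print(d[236:262:2,275].round(3)); 
K,k,R,t=cal("side")
for v in range(236,262,2):
    o,r=ray("side",275,v); print(v,(o+r*d[v,275]).round(3))
E
```

```text
[[277.9, 259.8], [278.1, 255.3], [278.2, 250.7], [278.4, 246.0], [278.5, 241.3]]
[[276.1, 254.3], [276.3, 249.9], [276.4, 245.3], [276.5, 240.7], [276.7, 236.1]]
[[274.1, 248.1], [274.2, 243.7], [274.3, 239.3], [274.4, 234.7], [274.6, 230.1]]
[[273.91826047 246.96474756]
 [206.44179579 274.8999862 ]]
[0.589 0.59  0.593 0.595 0.595 0.598 0.6   0.604 0.667 0.666 0.667 0.668
 0.669]
236 [ 0.521 -0.313  0.104]
238 [ 0.521 -0.314  0.101]
240 [ 0.521 -0.313  0.096]
242 [ 0.521 -0.313  0.093]
244 [ 0.521 -0.315  0.09 ]
246 [ 0.521 -0.314  0.085]
248 [ 0.521 -0.314  0.081]
250 [ 0.521 -0.313  0.076]
252 [ 0.532 -0.264  0.034]
254 [ 0.532 -0.266  0.031]
256 [ 0.532 -0.267  0.027]
258 [ 0.531 -0.268  0.023]
260 [ 0.531 -0.269  0.02 ]
```

```bash
python3 -m pendant '[[0.4,0,0,0],[0.8,0,0,0],[1.3,0,0,0],[2,0,0,0],[3,0.1,0,0],[4.2,0.1,0,0],[5.6,0.2,0,0],[7,0.3,0,0],[8.4,0.3,0,0],[9.8,0.4,0,0]]' && python3 -m pendant '[[1.4,0,0,0],[2.8,0.1,0,0],[4.2,0.1,0,0],[5.6,0.2,0,0],[7,0.2,0,0],[8.4,0.3,0,0],[9.8,0.3,0,0],[11.2,0.4,0,0],[12.6,0.4,0,0],[14,0.5,0,0]]'
python3 - <<'E'
from h import *
snap("side","side9");snap("top","top9")
a=cv2.imread("pics/side9.png");b=cv2.imread("pics/top9.png")
cv2.imwrite("pics/s9.png",np.hstack([cv2.resize(a[120:320,120:330],(400,380)),cv2.resize(b[110:310,130:340],(400,380))]))
E
```

```text
clock: 15.85
eef_pos: [0.4445, -0.1792, 0.0077]
tcp_rot: [0.707, 0.707, -0.0, -0.0]
wrist_force: [0.4, -0.3, -0.6]
width: 0.0395
clock: 16.85
eef_pos: [0.4496, -0.0395, 0.0077]
tcp_rot: [0.707, 0.707, -0.0, -0.0]
wrist_force: [0.2, -0.8, -0.0]
width: 0.0397
```

View pics/s9.png

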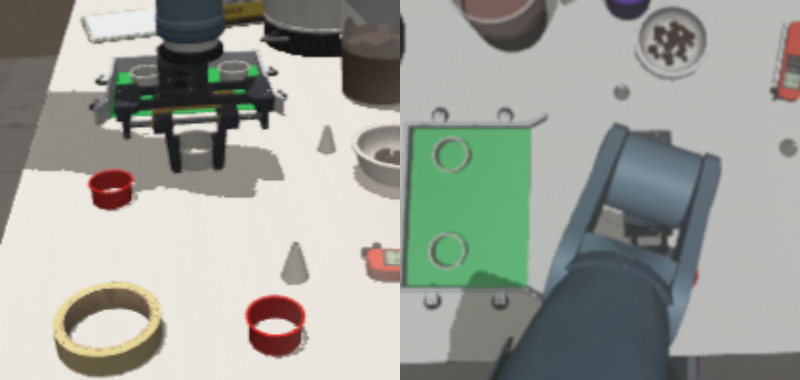

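Tracking well. There's 21.5 cm left to go to reach TCP y ≈ 0.175, x ≈ 0.458.

```bash
python3 -m pendant '[[1.4,0,0,0],[2.8,0.1,0,0],[4.2,0.1,0,0],[5.6,0.2,0,0],[7,0.3,0,0],[8.4,0.4,0,0],[9.8,0.5,0,0],[11.2,0.5,0,0],[12.6,0.6,0,0],[14,0.6,0,0]]' && python3 -m pendant '[[1.3,0,0,0],[2.6,0.1,0,0],[3.8,0.1,0,0],[4.9,0.2,0,0],[5.8,0.2,0,0],[6.5,0.2,0,0],[7,0.2,0,0],[7.3,0.2,0,0],[7.5,0.2,0,0],[7.5,0.2,0,0]]' && python3 -m pendant '[[-1,0,0,0],[-2.5,0,0,0],[-4,0,-3,0],[-6,0,-7,0],[-9,0,-11,0],[-13,0,-15,0],[-18,0,-18,0],[-23,0,-18,0],[-28,0,-18,0],[-32,0,-18,0]]' && python3 -m pendant '[[-4,0,0,0],[-8,0,0,0],[-12.5,0,0,0],[-17,0,0,0],[-17,0,0,0],[-17,0,0,0],[-17,0,0,0],[-17,0,0,0],[-17,0,0,0],[-17,0,0,0]]'
python3 - <<'E'
from h import *
snap("side","side10");snap("top","top10")
a=cv2.imread("pics/side10.png");b=cv2.imread("pics/top10.png")
cv2.imwrite("pics/s10.png",np.hstack([cv2.resize(a[100:320,120:370],(400,380)),cv2.resize(b[110:310,130:340],(400,380))]))
E
```

```text
clock: 17.95
eef_pos: [0.4561, 0.0996, 0.0078]
tcp_rot: [0.708, 0.707, 0.0, 0.0]
wrist_force: [0.0, -1.0, -0.6]
width: 0.0397
clock: 18.95
eef_pos: [0.458, 0.1744, 0.0077]
tcp_rot: [0.707, 0.707, 0.0, -0.0]
wrist_force: [-1.0, -0.0, 0.1]
width: 0.0396
clock: 19.95
eef_pos: [0.4571, -0.1456, 0.1886]
tcp_rot: [0.708, 0.707, 0.0, 0.001]
wrist_force: [0.8, 0.3, -0.2]
width: 0.0396
clock: 20.95
eef_pos: [0.4577, -0.312, 0.1879]
tcp_rot: [0.707, 0.707, 0.0, 0.0]
wrist_force: [-0.3, -0.1, -0.3]
width: 0.0398
```

View pics/s10.png

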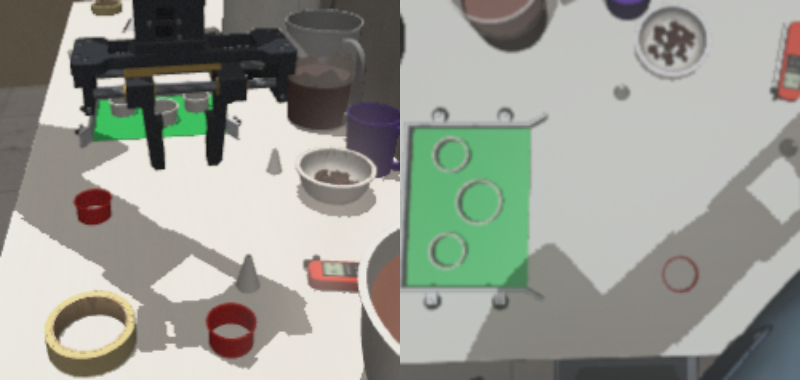

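```bash
python3 - <<'E'
from h import *
for n,(u,v) in dict(L=(479,202),A=(448,251),B=(451,154)).items():
    print(n,plane("top",130+(u-400)/400*210,110+v/380*200,.013).round(3))
a=cv2.imread("pics/side0.png");b=cv2.imread("pics/side10.png")
H=lambda im:cv2.cvtColor(im,cv2.COLOR_BGR2HSV)
for nm,lo,hi in(("red",(0,150,60),(6,255,255)),("tape",(20,70,100),(32,200,255))):
  for im in(a,b):
    m=cv2.inRange(H(im),lo,hi); m[:180]=0
    _,_,st,c=cv2.connectedComponentsWithStats(m); print(nm,[(st[i][:4].tolist()) for i in range(1,len(st)) if st[i][4]>80])
A=cv2.imread("pics/top0.png")[100:200,225:350];B=cv2.imread("pics/top10.png")[100:200,225:350]
d=cv2.absdiff(A,B).max(2);print("bowl/noz/thermo diff cols>60:",np.argwhere(d>60).tolist()[:10])
for im in (A,B): 
    m=(cv2.cvtColor(im,6)[50:66,14:28]<125); print(np.argwhere(m).mean(0),m.sum())
cv2.imwrite("pics/cmp.png",np.hstack([cv2.resize(x[180:320,140:360],(400,300)) for x in(a,b)]))
E
```

```text
L [0.459 0.211]
A [0.387 0.256]
B [0.533 0.253]
red [[167, 210, 22, 20], [249, 276, 31, 31]]
red [[167, 210, 22, 20], [249, 276, 31, 31]]
tape [[148, 268, 56, 47]]
tape [[148, 268, 56, 49]]
bowl/noz/thermo diff cols>60: [[84, 66], [84, 67], [84, 68], [84, 69], [84, 70], [84, 71], [85, 63], [85, 64], [85, 65], [85, 66]]
[8.56097561 7.02439024] 41
[8.67857143 7.10714286] 28
```

View pics/cmp.png

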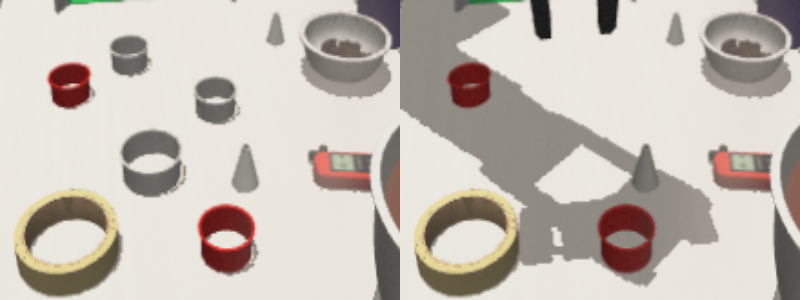

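The before and after views match for every bystander, and the hand is clear, so I'm handing in.

```bash
python3 -c "
from h import *
env.close_job();print('closed')"
```

```text
the job is handed in; nothing more can be done
closed
```

All three ring cutters are standing wholly inside the tray, and I handed the job in at about 21 s of the 67 s allowed. I pushed each one along the counter from behind, with the fingers partly open like a fork, and none was picked up, lifted or tipped.

- **Cutters:** in the last pictures they stand at about (0.387, 0.256), (0.533, 0.253) and (0.459, 0.211) for the large one. The large cutter is nearest the mouth, about 40 mm inside it.
- **Bystanders:** the two red look-alikes are at exactly the same image positions as at the start. The tape roll, nozzles, bowl and thermometer look unmoved in the side-by-side side views. The tape outline grew by 2 pixels in height, and the top-view comparison showed differences around the nearest small cutter's old place. I put the first down to the arm's shadow and the second to that cutter having gone.
- **Hand:** it finished about 19 cm above the counter, away from the tray and touching nothing. Wrist force readings stayed at about 2 N or less throughout.

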